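# Park the die carrier on its bent rail

## Robot

A 6-joint arm with a two-finger parallel gripper is mounted at the origin on a cart in front of the work surface, level with it; the furniture and walls round the work are solid. World frame = base frame: x ahead of the robot, y to its left, z up, the work surface at z = 0. Lengths are in mm, angles in rad, forces in N, time in s.
With the tool pointing down it reaches from about 300 to 1000 mm from the base axis. Payload 5.1 kg.
Tool frame: the origin (TCP) lies between the finger pads; the fingertips stand 17 mm ahead of it and the grasp point (between the pads) lies 2 mm behind it (tcp_to_tips is the distance from the TCP to the fingertips, in mm); z points along the fingers, y is the line along which they close (so a half turn about z gives the same grasp; the last joint's range is limited). The gripper opens to 95 mm and grips with 3 to 60 N. Pads are 20 mm wide; open, the fingers measure 119 mm over their backs; the gripper's body (75 mm by 180 mm) begins 59 mm behind the grasp point.
Start: joints at [-1.259, 0.124, 1.65, -0, 1.367, -0.083], TCP at [249.973, -599.998, 207.656] pointing down, gripper open.
Joint ranges: [-2.61, 2.61], [-1.02, 2.33], [0.03, 2.71], [-1.35, 4.49], [0.32, 2.68], [-2.91, 2.91]. Speed limits (rad/s): [2.57, 2.57, 3.14, 3.14, 3.14, 3.14].

## Interface

Orientations are given as [roll, pitch, yaw] about the fixed x, y, z axes, in that order (R = Rz(yaw) Ry(pitch) Rx(roll)).
In Python, from rig import reach, line_to, goto_joints, set_gripper, sleep, ik, snapshot, Unreachable, finish_job, recognise, regions_of, read_time_s, read_joint_pos, read_qvel, read_joint_torque, read_tool_pos, read_eef_rot, read_wrist_force, read_ft_torque, read_finger_gap, read_grip_force, tcp_to_tips gives the robot as it stands. Calls block until the motion is done:
- reach(position, orientation): joint-space move of the TCP to a pose.
- line_to(position, rate=150, rot=None, contact_N=None): straight line of the TCP; rot=None keeps the orientation; rate is the mean speed in mm/s. With contact_N (N) it stops when the force on the tool has changed by that much, and returns True; else False.
- goto_joints(angles): joint-space move.
- set_gripper(opening): opening from 0.0 (shut) to 1.0 (fully open); the grip force is fixed at half the most; returns when the fingers have stopped.
- sleep(seconds).
- ik(position, orientation): joint angles nearest the present ones, or None.
- snapshot(name): name is "scene" or "top"; returns a dict with "img" (400x640x3 uint8, red, green, blue), "z_map" (400x640 float32, mm along the optical axis (not along the pixel's ray), 0 where there is no reading), "mtx" (3x3 intrinsics, pixels), "T" (4x4, takes a point from camera to world coordinates). Camera axes: x right, y down, z forward; pixel columns grow to the right and rows downward; lengths in mm; the calibration is good to about 2 mm. A picture is of the moment at which its call begins.
A pose or a line that the arm cannot do raises Unreachable and nothing moves.
- finish_job(): hands the job in; it is judged then, once.
Trained networks look in the newest picture that a camera, given by its name, has taken for a name from the list of things; names that differ only in an ending like _2 or _b are one class to them, and where a whole thing is asked for, a point or a joint stands for the part that bears it (a point fixed in the world has none). Each returns a list of dicts, best first, with "p" (0 to 1); they miss things now and then, are a little off and sometimes report something else, mostly with a low value. They report only what shows in the picture. A call takes as long as a camera call.
- recognise(thing, camera): "centre" ([x, y, z] in mm, in world coordinates, good to about 4 mm: the middle of the surface that is visible of it).
- regions_of(thing, camera): "pixels" (400x640 bool, what is visible of it).
Readings, each from a call of its own:
- read_time_s(): time.
- read_joint_pos(): joint angles.
- read_qvel(): joint speeds.
- read_joint_torque(): joint torques, N m.
- read_tool_pos(): TCP position.
- read_eef_rot(): TCP orientation.
- read_wrist_force(): force on the tool from outside, world axes, zero at the start.
- read_ft_torque(): the same for the moment, N m.
- read_finger_gap(): opening from 0.0 (shut) to 1.0 (fully open).
- read_grip_force(): force on a finger pad.
Only numpy, scipy, OpenCV 4.12 (cv2) and the standard library are available. Lean on these libraries where they do the work, as an engineer would, in place of code of your own. Each camera call takes 0.05 s, during which the arm holds its last target. There are 200 camera calls.

## Task

Put the die carrier away on its bent rail: pick it up, thread its ring over the free end of the rail, and slide it round both bends until the ring rests against the stop collar. Leave it hanging there upright and still, and do not disturb the oil bottle, the tin or the pliers.

Things in the scene. Friction and masses are not known exactly. Their poses are not given: they have to be found in the camera images.
- carrier: Loose plain steel die carrier, 128 mm tall, about 0.25 kg, standing upright on the bench: round dark die as foot (48 mm across, 14 mm high, tapering to 28 mm at 25 mm up), above it an upright ring, on top a square grip lug. Origin: centre of underside, z up; the axis of the ring's hole is x (front and back alike). Bottom-heavy: hung by its ring on a rod it hangs upright.
- carrier_ring (a point): Centre of the ring's hole, 52 mm above the carrier's underside. Ring: 60 mm outside, hole 28 mm, 14 mm thick along its axis. Axes as the carrier.
- carrier_lug (a point): Middle of the grip lug, on its centreline, 110 mm above the carrier's underside. The lug is 16 x 16 mm, faces square to the carrier's x and y, and reaches from the ring's top (82 mm up) to 128 mm up. Tall fixed presses stand left (x over 0.44, y 0.13 to 0.30 m) and right (x over 0.42, y -0.42 to -0.24 m) of the work, levers to 0.5 m up: come in between them from the robot's side.
- rail: Fixed steel rod, 10 mm thick, centreline level at 130 mm above the bench, an S from above. In its frame (origin on the bench, z up) it runs from the free end (x -90, y -40 mm) along +x to (-20, -40), turns left, along +y to (-20, 40), turns right, along +x past a stop collar to its only post (18 mm thick, 139 high) at (95, 40). Base plate 12 mm high, x -5 to 115, y -65 to 65.
- rail_tip (a point): Free end of the rail, on its centreline; rounded, 12 mm across. Axes as the rail: x points along the rod, inwards. Nothing but the post holds the rod, so the ring can pass from here to the collar.
- rail_bend1 (a point): First corner point (where the straight centrelines of first and middle leg would cross; the rod's bend is rounded, 25 mm centreline radius). Axes as the rail.
- rail_bend2 (a point): Second corner point (where the straight centrelines of middle and last leg would cross; rounded alike, 25 mm radius). Axes as the rail.
- rail_stop (a point): Centre of the stop collar's near face, on the rod's centreline, at (62, 40) mm of the rail's frame. Fixed collar, 32 mm across, 12 mm thick. Axes as the rail.
- tin: Bystander: low round tin, lying flat with its lid on, 67 mm across, 28 mm tall. Origin at the centre of its underside.
- oil_bottle: Bystander: small cream oil bottle with a dark pointed spout, 32 mm across, 95 mm tall. Origin at the centre of its underside.
- side_pliers: Bystander: dark pliers lying flat on the bench, 177 mm long along their y, 22 mm wide, 11 mm high. Origin at the centre of their underside.

How it is judged:
By the outcome, as a careful person would: the job done as asked, in the order asked, and still so for the second after the job is handed in, with the robot touching nothing.
It also fails if it takes over 58 s, if anything falls off the work surface, if the arm or the gripper's body presses on something with over 40 N, if the wrist force passes 120 N, or if a joint passes its speed limit or range.

## Working session

There is one attempt and no reset: what is moved stays moved. The work goes in short steps, each a Python script; the robot and the scene stay as the last script left them, time stands still between calls to the robot, and variables do not carry over. Pictures are saved under pics/ and viewed, at most 10 in all, crops included, and the job is handed in when it is done.

```bash
mkdir -p pics; ls
python3 - <<'E'
from rig import *
import cv2, numpy as np
for c in ("scene","top"):
    s=snapshot(c); cv2.imwrite(f"pics/{c}0.png",s["img"][:,:,::-1]); np.savez(f"{c}0.npz",**s)
    print(c,s["T"].round(3).tolist(),s["mtx"].tolist())
    for t in ["carrier","carrier_ring","carrier_lug","rail","rail_tip","rail_bend1","rail_bend2","rail_stop","tin","oil_bottle","side_pliers"]:
        print(t,[(np.round(r["centre"],1).tolist(),round(r["p"],2)) for r in recognise(t,c)[:3]])
print(read_time_s())
E
```

```text
pics
scene [[0.475, -0.402, 0.783, -146.821], [-0.88, -0.197, 0.432, -501.117], [-0.019, -0.894, -0.447, 492.218], [0.0, 0.0, 0.0, 1.0]] [[422.1814058184597, 0.0, 315.59709017018264], [0.0, 422.1814058184597, 198.5609355773304], [0.0, 0.0, 1.0]]
carrier [([460.7, 41.4, 46.0], 0.75)]
carrier_ring [([459.4, 44.5, 49.8], 0.73)]
carrier_lug [([462.3, 41.9, 50.0], 0.83)]
rail [([600.9, -26.7, 8.5], 0.79)]
rail_tip [([600.9, -23.7, 14.8], 0.67)]
rail_bend1 [([604.1, -25.8, 10.1], 0.92)]
rail_bend2 [([604.1, -25.8, 10.1], 0.92)]
rail_stop [([604.7, -25.5, 8.2], 0.81)]
tin [([604.1, -221.9, 27.1], 0.95)]
oil_bottle [([434.2, -270.2, 43.8], 0.83)]
side_pliers [([423.1, -107.3, 11.4], 0.67)]
top [[-0.01, -0.995, 0.098, 442.977], [-1.0, 0.009, -0.018, -101.527], [0.017, -0.098, -0.995, 958.477], [0.0, 0.0, 0.0, 1.0]] [[377.8203387147304, 0.0, 326.0666565128784], [0.0, 377.8203387147304, 206.40071620949197], [0.0, 0.0, 1.0]]
carrier [([469.1, 44.1, 24.1], 0.7)]
carrier_ring [([467.4, 39.6, 25.1], 0.63)]
carrier_lug [([465.5, 41.2, 26.4], 0.73), ([602.2, -34.7, 12.8], 0.27)]
rail [([600.0, -40.7, 13.4], 0.84)]
rail_tip [([603.5, -34.9, 10.2], 0.81)]
rail_bend1 [([602.2, -40.1, 13.0], 0.7)]
rail_bend2 [([602.2, -40.1, 13.0], 0.7)]
rail_stop []
tin [([613.0, -223.5, 26.7], 0.6), ([470.1, 40.9, 24.0], 0.18)]
oil_bottle [([437.8, -268.2, 51.4], 0.55)]
side_pliers [([426.6, -111.3, 9.9], 0.74)]
1.2
```

View pics/scene0.png

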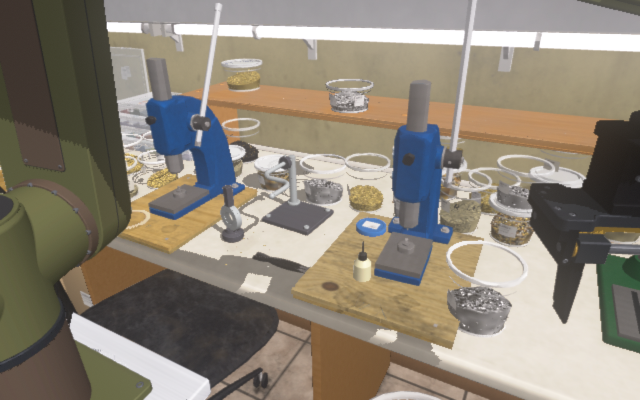

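View pics/top0.png

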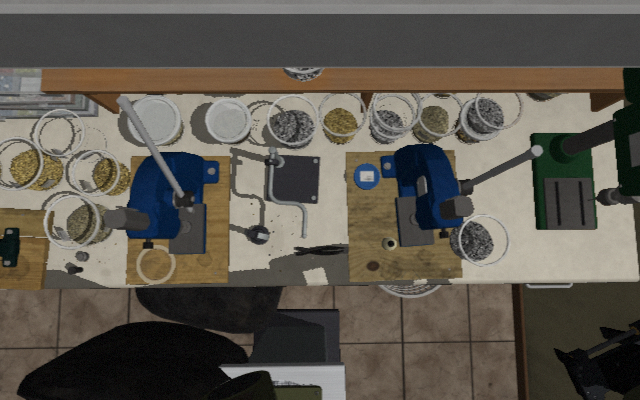

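```bash
cat > geo.py <<'E'
import numpy as np
def cloud(s):
    z=s["z_map"];v,u=np.mgrid[:400,:640];K=s["mtx"]
    P=np.stack([(u-K[0,2])/K[0,0]*z,(v-K[1,2])/K[1,1]*z,z],-1)
    W=P@s["T"][:3,:3].T+s["T"][:3,3]; W[z<=0]=np.nan
    return W
E
python3 - <<'E'
from geo import *
import numpy as np
for c in ("scene","top"):
    W=cloud(np.load(c+"0.npz")); x,y,z=W[...,0],W[...,1],W[...,2]
    print(c,"bench z",np.nanmedian(z[(abs(z)<15)]))
    m=(z>122)&(z<150)&(x>480)&(x<760)&(y>-150)&(y<120)
    p=W[m]; print("rail n",len(p)); print(p[::max(1,len(p)//45)].round(0).astype(int).tolist())
    for lo,hi in((3,20),(30,78),(86,132)):
        m=(z>lo)&(z<hi)&(abs(x-465)<50)&(abs(y-42)<50); p=W[m]
        if len(p): print("carrier",lo,len(p),p.mean(0).round(1),p.min(0).round(0),p.max(0).round(0))
E
```

```text
scene bench z -1.287699960579971
rail n 409
[[623, 7, 147], [658, -1, 137], [645, 2, 138], [621, 1, 144], [652, -4, 134], [624, -3, 141], [619, 14, 137], [626, -7, 139], [619, 8, 136], [642, -2, 130], [618, 8, 134], [627, -11, 134], [616, 4, 133], [648, -1, 122], [619, 0, 130], [604, 4, 132], [620, -10, 129], [605, 0, 130], [586, 9, 133], [620, -2, 122], [588, 2, 131], [581, 3, 131], [575, 4, 131], [568, 5, 131], [559, 2, 132], [563, 5, 128], [541, 5, 132], [533, -11, 135], [536, -17, 133], [533, -19, 132], [532, -11, 128], [534, -33, 132], [531, -22, 129], [532, -44, 133], [530, -33, 129], [530, -56, 134], [529, -49, 130], [528, -49, 128], [519, -63, 132], [510, -66, 132], [506, -71, 133], [507, -72, 130], [504, -72, 129], [502, -71, 128], [495, -72, 129], [485, -71, 128]]
carrier 3 202 [457.4  41.   12.4] [442.  25.   3.] [489.  70.  20.]
carrier 30 370 [463.   45.   54.2] [453.  19.  30.] [477.  80.  78.]
carrier 86 182 [464.1  46.6 107.3] [457.  39.  86.] [476.  59. 126.]
top bench z 1.0674162775772515
rail n 607
[[760, -107, 123], [736, -102, 125], [713, -111, 122], [690, -134, 
[... 198 characters left out ...]
-11, 139], [617, -11, 133], [608, 7, 135], [604, 0, 134], [597, 4, 136], [590, 9, 133], [586, 2, 134], [577, 9, 135], [570, 8, 137], [566, 3, 132], [559, 7, 135], [552, 9, 136], [548, 0, 135], [541, 2, 134], [539, -13, 137], [537, -15, 133], [537, -44, 133], [534, -20, 136], [534, -48, 138], [532, -24, 136], [532, -53, 139], [530, -31, 134], [530, -61, 137], [525, -57, 134], [521, -63, 135], [517, -72, 133], [510, -72, 134], [503, -68, 134], [499, -74, 131], [492, -70, 135], [486, -72, 133]]
carrier 3 272 [467.   42.9   9. ] [416.  -7.   3.] [514.  91.  20.]
carrier 30 71 [464.8  40.2  69.8] [455.  19.  39.] [479.  77.  78.]
carrier 86 73 [466.5  46.  120.2] [459.  39.  87.] [475.  56. 129.]
```

The scene shows the carrier at about pixel (232,215) between the presses, with the S rail to its right (base at 298,215). In the top view the carrier is at (257,233) and the rail's free end at (304,235). The oil bottle, pliers and tin lie to the right of the rail. Next I'll fit the rail and carrier poses to the depth data.

```bash
cat >> geo.py <<'E'
def railpath(n=12):
    """centreline in rail frame: list of (x,y,heading)"""
    a=np.linspace(0,np.pi/2,n)
    L=[(-90,-40,0.)]+[(-45+25*np.sin(t),-15-25*np.cos(t),t) for t in a]
    L+=[(5-25*np.cos(t),15+25*np.sin(t),np.pi/2-t) for t in a]+[(62,40,0.)]
    return np.array(L)
def dense(p,step=1.):
    out=[]
    for a,b in zip(p[:-1],p[1:]):
        n=max(1,int(np.hypot(*(b-a)[:2])/step)); out+=[a+(b-a)*i/n for i in range(n)]
    return np.array(out+[p[-1]])
def toworld(r,xy):
    c,s=np.cos(r[2]),np.sin(r[2]); return np.asarray(xy)@np.array([[c,s],[-s,c]])+r[:2]
E
python3 - <<'E'
from geo import *
from scipy.optimize import least_squares
from scipy.spatial import cKDTree
D=dense(railpath())[:,:2]
for c in ("scene","top"):
    W=cloud(np.load(c+"0.npz")); x,y,z=W[...,0],W[...,1],W[...,2]
    P=W[(z>124)&(z<139)&(x>470)&(x<600)&(y>-95)&(y<25)]
    def dist(r):
        t=cKDTree(np.c_[toworld(r,D),np.full(len(D),130.+r[3])]); return t.query(P)[0]-5
    # residual: distance to rod surface; ends constrained via tip extremum
    f=least_squares(dist,[560,-35,0,0],loss="soft_l1",f_scale=1.5,diff_step=1e-3,x_scale=[1,1,.02,1])
    r=f.x; tipx=np.percentile(P[:,0],[0,1]); print(c,"rail",r.round(3),"rms",np.sqrt(np.mean(f.fun**2)).round(2),"tip",toworld(r,[-90,-40]).round(1),"minx",tipx.round(1),"stop",toworld(r,[62,40]).round(1))
    # collar points
    C=W[(z>137)&(z<148)&(x>585)&(x<640)&(y>-15)&(y<30)]; print("collar",len(C),C.mean(0).round(1),np.percentile(C[:,0],[2,98]).round(1))
    for lo,hi in((45,80),(88,125),(126,135)):
        Q=W[(z>lo)&(z<hi)&(abs(x-465)<45)&(abs(y-46)<45)]
        if len(Q)<8: continue
        q=Q[:,:2]-Q[:,:2].mean(0); v=np.linalg.svd(q,full_matrices=False)[2][0]; rc=cv2.minAreaRect(Q[:,:2].astype('f4')) if 0 else None
        import cv2; print("carrier",lo,len(Q),Q.mean(0).round(1),"dir deg",np.degrees(np.arctan2(v[1],v[0])).round(1),cv2.minAreaRect(Q[:,:2].astype('f4')))
    for zl in (180,240,300,400):
        B=W[(z>zl)&(x>350)&(x<800)&(y>-250)&(y<200)]
        if len(B): print("above",zl,len(B),B.min(0).round(),B.max(0).round(), "in corridor minx",[ (k,np.round(B[(B[:,1]>k)&(B[:,1]<k+40),0].min() if ((B[:,1]>k)&(B[:,1]<k+40)).any() else -1)) for k in range(-200,200,40)])
s=np.load("scene0.npz")["img"]; import cv2
cv2.imwrite("pics/crop1.png",cv2.resize(s[150:260,190:345],None,fx=5,fy=5,interpolation=cv2.INTER_CUBIC)[:,:,::-1])
E
```

```text
scene rail [ 5.55355e+02 -3.06920e+01 -6.40000e-02 -1.61000e+00] rms 0.91 tip [463.  -64.9] minx [470.3 471.2] stop [619.8   5.3]
collar 42 [622.2   3.1 141.3] [618.1 628.5]
carrier 45 259 [462.5  42.9  62.8] dir deg -99.3 ((467.1820068359375, 49.14887237548828), (60.80584716796875, 16.133358001708984), 75.80538177490234)
carrier 88 171 [464.   46.5 107.8] dir deg 129.6 ((467.0773010253906, 48.74353790283203), (18.40632438659668, 18.215120315551758), 75.24331665039062)
above 180 12969 [ 454. -250.  180.] [800. 200. 470.] in corridor minx [(-200, np.float64(701.0)), (-160, np.float64(700.0)), (-120, np.float64(701.0)), (-80, np.float64(700.0)), (-40, np.float64(700.0)), (0, np.float64(701.0)), (40, np.float64(701.0)), (80, np.float64(700.0)), (120, np.float64(508.0)), (160, np.float64(454.0))]
above 240 9457 [ 454. -250.  240.] [800. 200. 470.] in corridor minx [(-200, np.float64(701.0)), (-160, np.float64(700.0)), (-120, np.float64(701.0)), (-80, np.float64(700.0)), (-40, np.float64(700.0)), (0, np.float64(701.0)), (40, np.float64(701.0)), (80, np.float64(700.0)), (120, np.float64(52
[... 1930 characters left out ...]
oat64(515.0)), (160, np.float64(456.0))]
above 300 25396 [ 474. -250.  300.] [775. 200. 555.] in corridor minx [(-200, np.float64(702.0)), (-160, np.float64(702.0)), (-120, np.float64(702.0)), (-80, np.float64(702.0)), (-40, np.float64(702.0)), (0, np.float64(701.0)), (40, np.float64(701.0)), (80, np.float64(702.0)), (120, np.float64(558.0)), (160, np.float64(474.0))]
above 400 24742 [ 601. -250.  400.] [775. 200. 555.] in corridor minx [(-200, np.float64(702.0)), (-160, np.float64(702.0)), (-120, np.float64(702.0)), (-80, np.float64(702.0)), (-40, np.float64(702.0)), (0, np.float64(701.0)), (40, np.float64(701.0)), (80, np.float64(702.0)), (120, np.float64(601.0)), (160, np.float64(602.0))]
```

View pics/crop1.png

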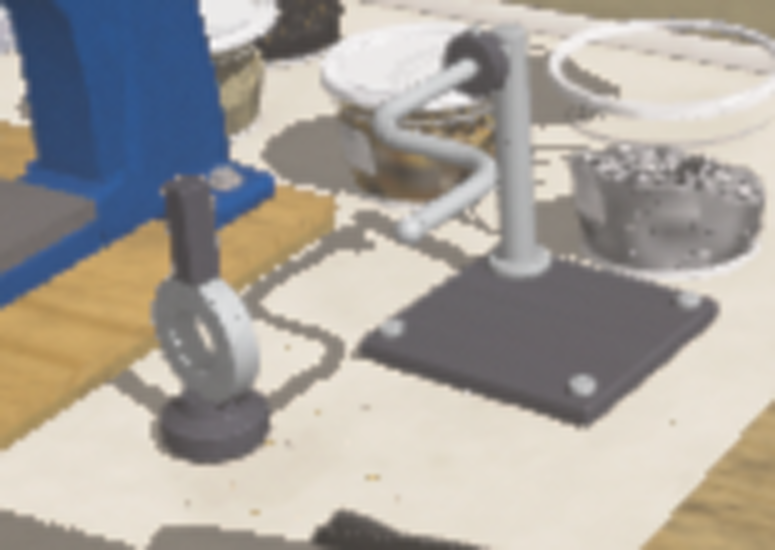

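The crop confirms the layout: the rail tip is at crop pixel (410,230), and the collar at (478,60) sits next to the post. The ring faces roughly toward the robot. Next I'll check body clearance and IK for a few tilts along the whole path.

```bash
cat >> geo.py <<'E'
from scipy.spatial.transform import Rotation as Ro
RAIL=np.array([554.7,-31.5,-0.06]); CAR=np.array([467.,48.,np.radians(-14)])
def tool(h,tilt,flip=0):
    """rpy of tool: ring axis heading h, leaning back by tilt, closing along ring y"""
    R=Ro.from_euler("z",h)*Ro.from_euler("y",np.pi-tilt)
    if flip: R=R*Ro.from_euler("z",np.pi)
    return R
def tcp(lug,R): return np.asarray(lug)+R.apply([0,0,2.])
E
python3 - <<'E'
from geo import *
from rig import ik, read_joint_pos
from scipy.optimize import least_squares
from scipy.spatial import cKDTree
D=dense(railpath())[:,:2]; Ps=[];O=[]
for c,dz in(("scene",1.5),("top",-1.2)):
    W=cloud(np.load(c+"0.npz"))+[0,0,dz]; x,y,z=W[...,0],W[...,1],W[...,2]
    Ps.append(W[(z>124)&(z<139)&(x>440)&(x<600)&(y>-95)&(y<25)]); O.append(W[(z>145)&(x>380)&(x<800)&(y>-350)&(y<300)])
P=np.vstack(Ps);O=np.vstack(O)
f=least_squares(lambda r:cKDTree(np.c_[toworld(r,D),np.full(len(D),130.)]).query(P)[0]-5,RAIL,loss="soft_l1",diff_step=1e-3,x_scale=[1,1,.02])
print("rail",f.x.round(3),"minx",np.percentile(P[:,0],[0,.5]))
S=O[(O[:,0]>680)&(O[:,0]<715)&(abs(O[:,1])<100)]; print("shelf z",np.histogram(S[:,2],bins=[145,180,220,260,300,350,400,450,500,600]))
r=RAIL; pts=[]
for p in railpath(4): pts.append((np.r_[toworld(r,p[:2]),188],p[2]+r[2]))
pts[-1]=(np.r_[toworld(r,[55,40]),188],r[2])
pts.insert(0,(np.r_[toworld(r,[-125,-40]),188],r[2])); pts.insert(0,(np.r_[CAR[:2],190],CAR[2])); pts.insert(0,(np.r_[CAR[:2],110],CAR[2]))
for tilt in (0,20,35,50):
  for off in (0,np.pi/2,-np.pi/2,np.pi):
    if off%np.pi>.1 and tilt: continue
    out=[];J=[]
    for l,h in pts:
        R=tool(h+off,tilt*np.pi/180)
        q=ik(tcp(l,R).tolist(),R.as_euler("xyz").tolist()); J.append(q)
        L=R.inv().apply(O-l); L=L-np.array([0,0,-59-75]); d=np.linalg.norm(np.maximum(abs(L)-[37.5,90,75],0),axis=1)
        out.append((q is not None,int(d.min())))
    print(tilt,round(off,1),out); print("   j6",[None if q is None else round(q[5],2) for q in J],"j5",[None if q is None else round(q[4],2) for q in J])
E
```

```text
rail [ 5.54683e+02 -3.16030e+01 -6.10000e-02] minx [455.94442857 457.61070926]
shelf z (array([   0,    0,    0,    0,    0,    0, 2758, 3828, 5696]), array([145, 180, 220, 260, 300, 350, 400, 450, 500, 600]))
0 0 [(True, 13), (True, 17), (True, 130), (True, 121), (True, 119), (True, 110), (True, 81), (False, 80), (False, 77), (True, 71), (True, 38), (True, 40), (True, 52)]
   j6 [np.float64(-1.34), np.float64(-1.34), np.float64(-1.78), np.float64(-1.77), np.float64(-1.75), np.float64(-2.26), np.float64(-2.77), None, None, np.float64(-2.66), np.float64(-2.12), np.float64(-1.59), np.float64(-1.59)] j5 [np.float64(1.2), np.float64(1.36), np.float64(1.38), np.float64(1.36), np.float64(1.34), np.float64(1.33), np.float64(1.33), None, None, np.float64(1.33), np.float64(1.33), np.float64(1.33), np.float64(1.33)]
0 1.6 [(False, 66), (False, 67), (False, 144), (False, 124), (False, 106), (True, 88), (True, 94), (True, 94), (True, 65), (True, 53), (True, 60), (False, 53), (False, 13)]
   j6 [None, None, None, None, None, np.float64(2.45), np.float64(1.95), np.float64(1.45), np.float64(1.5), n
[... 4514 characters left out ...]
, np.float64(1.28), None, np.float64(0.39), np.float64(0.33)]
50 3.1 [(True, 25), (True, 14), (True, 114), (True, 91), (True, 63), (True, 35), (True, 9), (True, 16), (True, 0), (True, 0), (True, 32), (True, 19), (True, 0)]
   j6 [np.float64(1.71), np.float64(1.73), np.float64(1.43), np.float64(1.43), np.float64(1.44), np.float64(1.08), np.float64(0.77), np.float64(0.51), np.float64(0.54), np.float64(0.83), np.float64(1.16), np.float64(1.55), np.float64(1.55)] j5 [np.float64(1.92), np.float64(2.04), np.float64(2.03), np.float64(2.04), np.float64(2.07), np.float64(1.98), np.float64(1.77), np.float64(1.5), np.float64(1.53), np.float64(1.82), np.float64(2.03), np.float64(2.11), np.float64(2.16)]
```

```bash
cat >> geo.py <<'E'
RAIL=np.array([554.7,-31.6,-0.061]); TILT=np.radians(20)
def pose(lug,h):
    R=tool(h,TILT,1); return tcp(lug,R).tolist(),R.as_euler("xyz").tolist()
E
python3 - <<'E'
from geo import *
from rig import *
D=[np.pi,0,0]
def down(yaw): return (Ro.from_euler("z",yaw)*Ro.from_euler("y",np.pi)*Ro.from_euler("z",np.pi)).as_euler("xyz").tolist()
try:
    q=np.array(read_joint_pos()); 
    line_to([120,-350,320],rate=300)
    q=np.array(read_joint_pos())
    R=tool(CAR[2],TILT,1); back=R.apply([0,0,-1.])
    l0=np.r_[CAR[:2],111]; p,o=pose(l0+back*110,CAR[2])
    print(ik(p,o),q.round(2))
    p1,_=pose(np.array([370,30,270]),CAR[2])
    reach(p1,o); print("mid",read_joint_pos(),read_time_s())
    set_gripper(0.6)
    line_to(p,rate=250,rot=o)
except Unreachable as e: print("unreach",e)
print(read_tool_pos(),read_time_s(),read_wrist_force())
s=snapshot("scene"); import cv2; cv2.imwrite("pics/s2.png",s["img"][:,:,::-1])
E
```

```text
[ 0.08387207 -0.63951553  2.29249731 -0.12057655  1.15948476  1.92890292] [-1.39 -0.58  2.05  0.    1.67 -0.21]
mid [ 0.0027861  -0.85686243  2.31023417 -0.08629152  1.35057782  1.82288697] 4.125
[430.81492981  56.92061845 212.27213651] 5.45 [-0.16953145 -0.20589872  1.00596863]
```

View pics/s2.png

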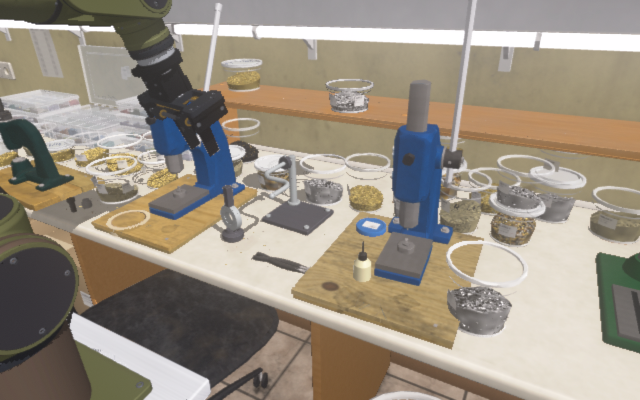

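The gripper (around 200,125) is lined up above and behind the lug (232,195), clear of the press. I'll move in, grip and lift.

Run:
```python
from geo import *
from rig import *
import cv2
p,o=pose(np.r_[CAR[:2],111],CAR[2])
hit=line_to(p,rate=120,rot=o,contact_N=6); print("hit",hit,read_tool_pos(),p)
if not hit:
    set_gripper(0.0); print("gap mm",read_finger_gap()*95,read_grip_force())
    t=read_tool_pos(); line_to([t[0],t[1],t[2]+110],rate=150)
    print(read_finger_gap()*95,read_wrist_force(),read_time_s())
for c in("scene","top"):
    s=snapshot(c); np.savez(c+"1.npz",**s)
    W=cloud(s); x,y,z=W[...,0],W[...,1],W[...,2]; t=read_tool_pos(); b=t[2]-110
    for lo,hi in((b+25,b+80),(b-5,b+16)):
        Q=W[(z>lo)&(z<hi)&(abs(x-t[0])<50)&(abs(y-t[1])<45)]; print(c,len(Q),Q.mean(0).round(1),Q.min(0).round(1),Q.max(0).round(1),cv2.minAreaRect(Q[:,:2].astype('f4')))
    if c=="scene": cv2.imwrite("pics/s3.png",cv2.resize(s["img"][90:250,150:350],None,fx=3,fy=3)[:,:,::-1])
print(t)
```

```text
hit False [468.18003301  47.86222944 110.14479448] [467.6637213667384, 47.834515677186765, 109.12061475842819]
gap mm 15.595608724004062 29.998981654644012
15.693260918477698 [ 0.00924545 -0.17030098 -1.65436618] 8.1917
scene 473 [461.5  44.2 160.5] [451.5  17.4 132. ] [478.2  80.9 187. ] ((462.99920654296875, 50.07240295410156), (63.74055099487305, 22.9122257232666), 75.54828643798828)
scene 177 [454.6  38.5 116.6] [441.3  25.2 106.6] [487.7  73.  123. ] ((461.8069763183594, 45.2655143737793), (37.628623962402344, 46.42908477783203), 38.408966064453125)
top 100 [464.3  32.6 163.8] [453.7  17.  132.1] [478.4  70.8 186.8] ((466.11688232421875, 44.82781982421875), (55.80329895019531, 22.99449348449707), 61.45750045776367)
top 26 [472.8  38.2 120. ] [441.5  24.4 112.4] [487.7  65.2 122.9] ((467.9613342285156, 42.34442901611328), (45.44245910644531, 34.38762283325195), 20.94923973083496)
[466.75215524  47.89781179 216.98819292]
```

View pics/s3.png

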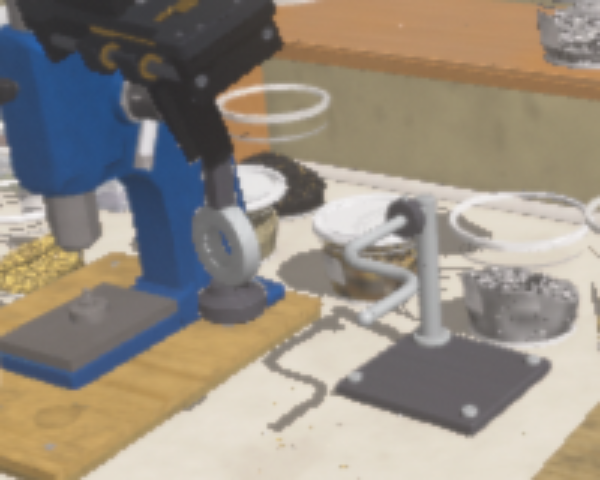

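The carrier is held upright, with the ring at (228,240) and the rail tip at (367,315) in the crop. Next I'll move in front of the tip and check alignment.

```bash
cat >> geo.py <<'E'
DZ=60.  # lug point above ring centre
def rpose(xy_rail,hd,zr=130.,corr=(0,0,0)):
    return pose(np.r_[toworld(RAIL,xy_rail),zr+DZ]+corr,hd+RAIL[2])
E
python3 - <<'E'
from geo import *
from rig import *
import cv2
p,o=rpose([-135,20],-.12,150); line_to(p,rate=200,rot=o)
p,o=rpose([-118,-40],0); line_to(p,rate=150,rot=o)
print(np.array(read_tool_pos())-p,read_wrist_force(),read_time_s())
for c in("scene","top"):
    s=snapshot(c); np.savez(c+"2.npz",**s)
    W=cloud(s); e=[]
    # into rail frame
    ce,se=np.cos(RAIL[2]),np.sin(RAIL[2]); d=W-np.r_[RAIL[:2],0]
    X=d[...,0]*ce+d[...,1]*se; Y=-d[...,0]*se+d[...,1]*ce; Z=W[...,2]
    for n,m in(("ring",(Z>105)&(Z<159)&(abs(X+118)<17)&(abs(Y+40)<40)),("foot",(Z>74)&(Z<92)&(abs(X+118)<40)&(abs(Y+40)<40)),("tip",(Z>120)&(Z<140)&(X>-99)&(X<-60)&(abs(Y+40)<15))):
        if m.sum()>5: Q=np.c_[X[m],Y[m],Z[m]]; print(c,n,m.sum(),Q.mean(0).round(1),Q.min(0).round(1),Q.max(0).round(1))
S=np.load("scene2.npz")["img"]; T=np.load("top2.npz")["img"]
a=cv2.resize(S[130:250,210:330],(480,480)); b=cv2.resize(T[170:250,230:310],(320,320)); can=np.zeros((480,800,3),'u1'); can[:,:480]=a; can[:320,480:]=b
cv2.imwrite("pics/s4.png",can[:,:,::-1])
E
```

```text
[ 0.28350992  0.5098392  -0.04449186] [ 0.13930486  0.62454889 -2.23279631] 9.375
scene ring 575 [-121.5  -42.   132.6] [-126.2  -68.2  105.1] [-109.4   -8.7  158.8]
scene foot 152 [-130.3  -49.4   86. ] [-142.   -62.2   77.4] [-96.7 -17.5  91.9]
scene tip 46 [-73.4 -42.5 130.9] [-86.5 -45.9 124.5] [-60.1 -37.3 135.1]
top ring 54 [-113.7  -43.1  140.7] [-117.8  -69.   105.2] [-105.7  -10.7  158.9]
top tip 75 [-78.6 -41.1 135. ] [-94.9 -45.9 131.1] [-60.  -36.1 138.7]
```

View pics/s4.png

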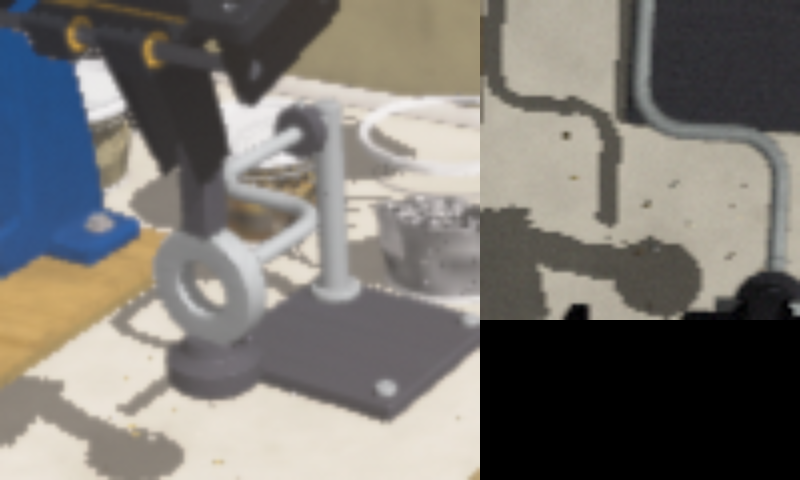

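Ring and rod are aligned to about 1–2 mm: ring centre Y≈-39.5 against rod Y≈-40.5, with the foot bottom at 78 mm. Now I'll thread it and go round both bends.

```bash
cat > thread.py <<'E'
from geo import *
from rig import *
P=railpath(7); P[-1]=[40,40,0]
prev=None
for i,w in enumerate(P[1:]):
    p,o=rpose(w[:2],w[2])
    hit=line_to(p,rate=60,rot=o,contact_N=8)
    f=np.array(read_wrist_force()); print(i,w.round(2),"HIT" if hit else "",f.round(1),(np.array(read_tool_pos())-p).round(1))
    if hit: break
print(read_time_s(),read_finger_gap()*95)
E
python3 thread.py
```

```text
0 [-45. -40.   0.]  [ 0.3 -0.6 -2.7] [-0.2  0.  -0. ]
1 [-38.53 -39.15   0.26]  [ 1.  -0.4 -2.7] [-0.2 -0.3 -0. ]
2 [-32.5  -36.65   0.52]  [ 1.  -0.1 -3.1] [-0.2  0.  -0.1]
3 [-27.32 -32.68   0.79]  [-0.8  0.  -2.2] [-0.2  0.2 -0.2]
4 [-23.35 -27.5    1.05]  [-0.3 -0.1 -3. ] [-0.2  0.2 -0.2]
5 [-20.85 -21.47   1.31]  [-0.2 -0.2 -2.8] [-0.2  0.1 -0.1]
6 [-20.   -15.     1.57]  [ 0.1 -0.1 -2.3] [-0.2  0.1 -0.1]
7 [-20.    15.     1.57]  [-0.4  0.6 -2. ] [-0.   0.2  0. ]
8 [-19.15  21.47   1.31]  [-0.5  0.4 -2.5] [-0.2 -0.2  0.1]
9 [-16.65  27.5    1.05]  [ 0.5 -1.2 -1.9] [ 0.1 -0.1  0.1]
10 [-12.68  32.68   0.79]  [-0.   0.4 -3.4] [ 0.1 -0.1  0. ]
11 [-7.5  36.65  0.52]  [ 0.5 -0.6 -2.5] [ 0.1 -0.1 -0. ]
12 [-1.47 39.15  0.26]  [ 0.  -0.1 -2.4] [ 0.  -0.1 -0.1]
13 [ 5. 40.  0.]  [ 0.5 -0.1 -2.6] [-0.1 -0.1 -0.2]
14 [40. 40.  0.]  [ 0.  -1.1 -3.1] [-0.1  0.1 -0.4]
17.2583 15.883127121053736
```

No contact round either bend. Next I'll seat it against the collar and lower it onto the rod.

Run:
```python
from geo import *
from rig import *
import cv2
u=np.array([np.cos(RAIL[2]),np.sin(RAIL[2]),0]); t0=np.array(read_tool_pos())
mv=lambda d,rate,c:line_to((np.array(read_tool_pos())+d).tolist(),rate=rate,contact_N=c)
def st(n): d=np.array(read_tool_pos())-t0; print(n,"adv",(d@u).round(1),"dz",d[2].round(1),np.array(read_wrist_force()).round(1),round(read_time_s(),1))
print(mv(u*24,15,4)); st("push")
mv(-u*1.5,15,None); st("back")
print(mv(np.array([0,0,-14.]),8,3)); st("lower")
print(mv(u*6,6,4)); st("push2")
s=snapshot("scene"); np.savez("scene5.npz",**s)
cv2.imwrite("pics/s5.png",cv2.resize(s["img"][100:250,210:360],(600,600))[:,:,::-1])
```

```text
True
push adv 15.4 dz -1.8 [ 0.5  0.8 -2.8] 18.3
back adv 13.6 dz -2.4 [ 0.3 -0.5 -3. ] 18.6
True
lower adv 13.8 dz -9.9 [-1.3 -0.8  4.3] 19.7
True
push2 adv 15.0 dz -9.9 [-3.  -0.2  4.5] 20.3
```

View pics/s5.png

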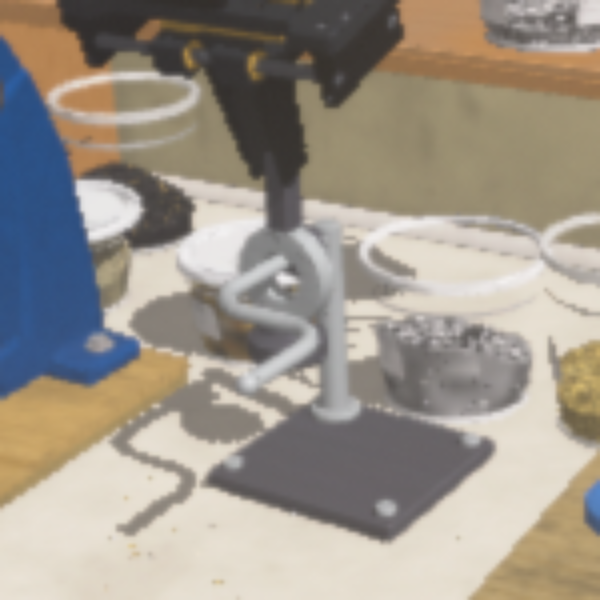

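The ring sits on the rod and against the collar: it advanced 15.0 mm where 15 was expected. In the view it is at (285,275), just in front of the post. Releasing and withdrawing.

Run:
```python
from geo import *
from rig import *
import cv2
set_gripper(0.5); print(read_finger_gap()*95)
R=Ro.from_euler("xyz",read_eef_rot()); b=R.apply([0,0,-1.])
t=np.array(read_tool_pos()); line_to((t+b*60).tolist(),rate=60)
t=np.array(read_tool_pos()); line_to([t[0]-140,t[1]-10,t[2]+40],rate=200)
sleep(2)
print(read_time_s(),read_wrist_force())
for c in("scene","top"):
    s=snapshot(c); W=cloud(s)
    ce,se=np.cos(RAIL[2]),np.sin(RAIL[2]); d=W-np.r_[RAIL[:2],0]
    X=d[...,0]*ce+d[...,1]*se; Y=-d[...,0]*se+d[...,1]*ce; Z=W[...,2]
    for n,m in(("lug",(Z>156)&(Z<205)&(abs(X-55)<30)&(abs(Y-40)<30)),("ring",(Z>100)&(Z<150)&(abs(X-52)<9)&(abs(Y-40)<33)),("foot",(Z>60)&(Z<84)&(abs(X-55)<28)&(abs(Y-40)<35))):
        if m.sum()>5: Q=np.c_[X[m],Y[m],Z[m]]; print(c,n,m.sum(),Q.mean(0).round(1),Q.min(0).round(1),Q.max(0).round(1))
    for th in("tin","oil_bottle","side_pliers"): print(th,[np.round(r["centre"],1).tolist() for r in recognise(th,c)[:1]])
    if c=="scene": cv2.imwrite("pics/s6.png",cv2.resize(s["img"][100:280,210:420],(700,600))[:,:,::-1])
```

```text
47.468055641937724
25.1667 [-0.40290587 -0.24326375 -0.3073111 ]
scene lug 155 [ 49.3  38.7 176.5] [ 43.2  31.7 156.3] [ 61.3  49.4 194. ]
scene ring 342 [ 48.8  34.7 125.5] [ 43.6  10.8 100.3] [ 60.1  69.6 149.9]
scene foot 90 [43.4 33.2 77.8] [28.4 16.2 68. ] [71.8 62.8 83.9]
tin [[605.7, -223.7, 27.6]]
oil_bottle [[435.3, -274.4, 44.3]]
side_pliers [[425.2, -108.1, 15.3]]
top lug 105 [ 50.2  38.1 186.4] [ 43.9  31.3 156.2] [ 60.2  47.7 198.4]
top ring 177 [ 49.1  35.3 134.3] [ 43.8   9.2 101.5] [ 59.1  67.9 149.9]
top foot 30 [37.4 31.9 81.3] [28.3 15.6 74.2] [50.8 62.3 83.9]
tin [[610.8, -223.0, 27.1]]
oil_bottle [[441.6, -266.6, 51.5]]
side_pliers [[426.5, -128.0, 8.6]]
```

View pics/s6.png

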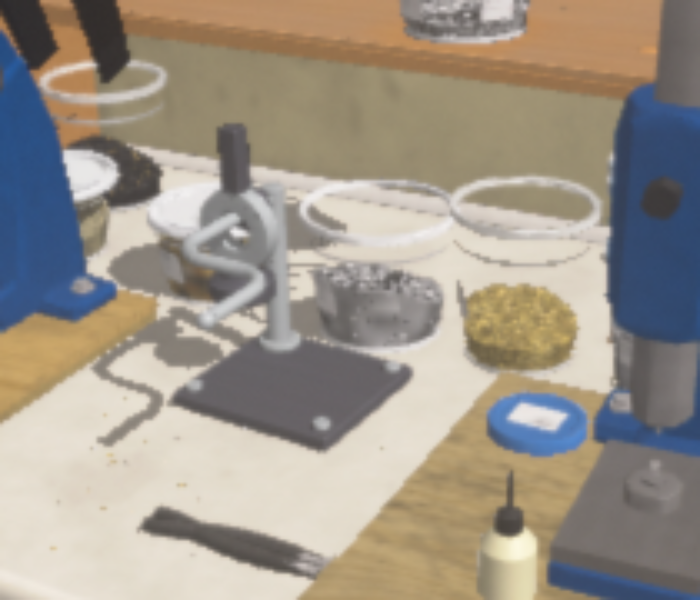

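The carrier hangs upright with the bystanders untouched. To check whether it is still against the collar, I'll compare the ring's position before and after release.

Run:
```python
from geo import *
from rig import snapshot
def st(s):
    W=cloud(s); ce,se=np.cos(RAIL[2]),np.sin(RAIL[2]); d=W-np.r_[RAIL[:2],0]
    X=d[...,0]*ce+d[...,1]*se; Y=-d[...,0]*se+d[...,1]*ce; Z=W[...,2]
    for lo,hi in((94,148),(140,149),(94,110),(70,80)):
        r=np.hypot(Y-40,Z-121); m=(Z>lo)&(Z<hi)&(abs(X-52)<(14 if lo>90 else 30))&((r>15)|(lo<80))&(r<(29 if lo>90 else 60)); q=X[m]; print(lo,len(q),q.mean().round(2),np.percentile(q,[5,25,50,75]).round(1),"Y",Y[m].mean().round(1))
print("before");st(np.load("scene5.npz")); print("after"); st(snapshot("scene")); print("top"); s=snapshot("top"); st(s)
W=cloud(s);d=W-np.r_[RAIL[:2],0];ce,se=np.cos(RAIL[2]),np.sin(RAIL[2]);X=d[...,0]*ce+d[...,1]*se; Y=-d[...,0]*se+d[...,1]*ce;Z=W[...,2]
m=(Z>192)&(Z<206)&(abs(X-55)<25)&(abs(Y-40)<25);print("lugtop",m.sum(),X[m].mean(),X[m].min(),X[m].max())
m=(Z>139)&(Z<149)&(X>58)&(X<90)&(abs(Y-40)<12);print("collar",m.sum(),np.sort(X[m])[::6].round(1))
```

```text
before
94 296 48.33 [44.7 45.8 46.9 49. ] Y 34.7
140 61 49.52 [45.5 46.7 48.  50.3] Y 36.7
94 82 47.6 [44.2 45.6 46.3 48. ] Y 39.6
70 39 40.32 [27.9 29.5 40.7 49.8] Y 31.5
after
94 299 48.94 [45.  46.4 47.7 49.3] Y 34.8
140 60 49.64 [45.3 46.6 48.1 50.8] Y 37.0
94 81 48.1 [45.4 46.3 47.5 48.5] Y 39.2
70 41 42.29 [29.5 32.1 40.9 51.6] Y 32.4
top
94 93 48.37 [42.2 45.2 45.5 46.9] Y 37.6
140 28 53.09 [45.2 45.6 49.4 61.2] Y 35.5
94 21 44.57 [40.4 43.1 45.3 45.7] Y 35.9
70 9 37.15 [29.  30.  37.5 41.7] Y 24.7
lugtop 61 52.43689684755754 44.602098999152766 60.190725802341355
collar 34 [61.  64.5 67.1 69.6 71.6 87.7]
```

```bash
python3 -c "
from rig import *
print(finish_job(),read_time_s())"
```

```text
the job is handed in; nothing more can be done
the job is handed in; nothing more can be done
```

The die carrier hangs upright and still on its rail, with its ring against the stop collar to within about 1 mm by the depth images. The tin, oil bottle and pliers were not touched, and the job was handed in at about 25 s; no verdict came back.

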